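# Close the rinse flask and show the drained flow slide to the label reader

### The job

The flow slide is rinsed and drained: first put the stopper parked in the tube rack back into the neck of the conical rinse flask, fully home, and let go of it. Then find, among the slides standing on edge in the drain rack, the one with a small notch in a top corner, which marks its frosted label end, lift it out and hold that end where the label reader reads, about 220 mm straight out from its dark window, tipped at least halfway over so that the label side faces up towards the reader. Finish while still holding it there, still and touching nothing else, and leave the flask upright and the other slides, the tubes and the loose things around as they were.

Things in the scene. Friction and masses are not known exactly. Their poses are not given: they have to be found in the camera images.
- stopper: Translucent off-white stopper, 30 g. Origin on its axis at the underside of its flange, z up. Below: tapered plug 32 mm long, 27 mm wide at the top, 21 mm at the tip. Above: flange 39 mm wide, 4 mm thick, then a round grip 25 mm wide, from 4 to 26 mm above the origin. It hangs loosely by its flange, upright, in one of the tube rack's three holes.
- tube_rack: Grey fixed block, 170 (x) by 60 (y) by 60 mm tall; origin at the centre of its underside. Three holes 32 mm wide, in a row along its x at -50, 0 and +50 mm: one holds the stopper, two hold capped 50 ml tubes (caps 34 mm wide, tops 124 mm above the bench); which is where varies. Fingers closing along the rack's y clear the tubes.
- flask: Clear conical flask, loose, 145 mm tall, 85 mm wide at the base, about 0.4 kg; origin at the centre of its underside, z up.
- flask_mouth (a point): Centre of the flask's mouth, level with the rim, 145 mm above its underside; z up. The neck is straight, 38 mm outside, bore 31 mm, 45 mm deep. The stopper is home when its flange lies on the rim: its origin then coincides with this point.
- slide: The notched slide, clear slab 76 (x) by 8 (y, thickness) by 26 mm (z), 30 g, on its long edge, notched edge up. Origin: middle of the lower edge. Its +x end is frosted (last 22 mm, whitish), with a 6 mm square notch in the top corner (+x, +z). The +y face is the label side: seen from there the notch is at the top left. Grip it across its thickness from above; it lifts straight up.
- slide_label (a point): Centre of the label (a small dark square code on the frosted end), on the slide's +y face, 27 mm along x and 13 mm up z from the slide's origin. Same axes as the slide: y points out of the label.
- slide_rack: White fixed drain rack, 100 (x) by 177 mm (y), turned any way; origin under its centre. Slides stand along its x at y -50, 0, +50 mm: the notched one and two plain ones of equal size, in any order, 42 mm free between; lower edges at 10 mm, tops at 36 mm height. Slotted combs at 28 to 45 mm either side in x, up to 27 mm high, hold the ends; between them only a 5 mm tray.
- reader_focus (a point): The reading point, 129 mm above the bench, 220 mm straight out from the dark window of the fixed label reader: a grey box 52 by 62 by 40 mm on a 300 mm post with a round base 110 mm wide, at the far side, looking down towards the robot, 50 degrees off straight down. z of this frame points from here back to the window (270 mm high). It reads a label turned up to 55 degrees off its axis.
Things that resemble listed ones, but are neither listed nor needed, are in the scene too. What is shaped like the slide but purple or yellow is not meant. What is shaped like the stopper but brown is not meant.

How it is judged:
On the way, in this order (a step that is already met when the one before it is completed fails the run):
1. the stopper sits fully home in the flask neck, upright, and has been let go (z of stopper in the frame of flask_mouth between -0.004 and 0.003 m and horizontal distance between stopper and flask_mouth below 0.004 m and angle between the z axis of stopper and the z axis of flask, either way round below 0.1 rad and contact force between stopper and the fingers below 0.05 N), for 0.2 s.
2. the notched slide is lifted clear of the rack (height (world z) of slide above 0.06 m and contact force between slide and the fingers above 0.3 N), for 0.1 s.
At the end, for the whole second after the job is handed in: Fingers alone hold the notched slide, still; label centre within 40 mm of the reading point, label side within 54 deg of straight up and 57 deg of the reader's axis. Stopper home (flange within 3 mm of the rim, axis within 4 mm) and let go, flask upright within 4 deg (distance between slide_label and reader_focus below 0.04 m and angle between slide's own y axis and vertical below 0.95 rad and angle between the y axis of slide and the z axis of reader_focus, either way round below 1 rad and contact force between slide and the fingers above 0.3 N and contact force between slide and slide_rack below 0.05 N and contact force between slide and flask below 0.05 N and linear speed of slide below 0.03 m/s and z of stopper in the frame of flask_mouth between -0.004 and 0.003 m and horizontal distance between stopper and flask_mouth below 0.004 m and angle between flask's own z axis and vertical below 0.08 rad and contact force between stopper and the fingers below 0.05 N); the arm keeps its last pose, push and grip.
It fails at once if another slide is lifted or shoved (distance of any of plain_slide_a, plain_slide_b from where it was at the start of the episode above 0.015 m).
It fails at once if a tube, the tip box, the jar or the pipette is displaced (distance of any of tube_a, tube_b, tip_box, jar from where it was at the start of the episode above 0.02 m or distance of pipette from where it was at the start of the episode above 0.03 m).
It fails at once if the flask is tipped (angle between flask's own z axis and vertical above 0.3 rad).
It also fails if it takes over 64 s, if anything falls off the work surface, if the arm or the gripper's body presses on something with over 40 N, if the wrist force passes 120 N, or if a joint passes its speed limit or range.

### The arm

A 6-joint arm with a two-finger parallel gripper is mounted at the origin on the work surface. World frame = base frame: x ahead of the robot, y to its left, z up, the work surface at z = 0. Lengths are in m, angles in rad, forces in N, time in s.
With the tool pointing down it reaches from about 0.35 to 0.975 m from the base axis. Payload 17.4 kg.
Tool frame: the origin (TCP) lies midway between the tips of the shut fingers; the grasp point (between the pads) lies 19 mm behind it; z points along the fingers, y is the line along which they close (so a half turn about z gives the same grasp; the last joint's range is limited). The gripper opens to 85 mm and grips with 20 to 120 N. Pads are 22 mm wide; open, the fingers measure 114 mm over their backs; the gripper's body (76 mm by 85 mm) begins 54 mm behind the grasp point. The pads swing forward as they close: fully open they stand 13 mm farther back than shut.
Start: joints at [1.063, 0.116, 1.442, -0, 1.584, -0.038], TCP at [0.306, 0.602, 0.231] pointing down, gripper open.
Joint ranges: [-2.83, 2.83], [-0.83, 2.19], [0.07, 2.5], [-1.14, 4.28], [0.01, 3], [-2.97, 2.97]. Speed limits (rad/s): [1.89, 1.89, 2.22, 3.14, 3.14, 3.14].

### API

Orientations are given as a unit quaternion [x, y, z, w].
In Python, from workcell import manip, cams gives the robot as it stands.
- The arm moves only by the tool jog_arm, never from a script. Its argument "plan" is a list that holds one entry, the list of rows, each a list of 6 numbers: the shift along the tool's x, y, z in mm, then the turn, a rotation vector about the tool's x, y, z in units of 8 degrees (1.0 is 8 degrees). A call has 1 to 8 rows; each row shifts and turns the commanded pose from where the row before left it, along the tool's axes as they then stand; what a row does not reach is not made up. A row lasts 1/10 s, in which the tool goes at most 50 mm and 8.59 degrees, less where a joint would pass 70% of its speed; a pose out of reach is approached as far as the arm can. A call with a gripper value outside its range is refused whole. "hand" is the finger opening in mm, from 0 to 85.4, set as the call begins (left out, the last holds). The fingers move at their own pace and stop on an object; "grip_force" is the grip in N (left out, the last holds). Time passes only in rows, so rows that do not move let the fingers close. It gives the time, the measured TCP pose, the force, the opening and the grip force at its end, in the units of the state.
- manip.get_obs(): the state, without advancing time (a new reading comes with each control period).
- cams.read_camera(name): name is "side" or "top" or "wrist"; returns (picture, depth): 480x640x3 uint8, red, green, blue; 480x640 float32, m along the optical axis (not along the pixel's ray), 0 where there is no reading.
- cams.camera_info(name): a dict with "mtx" (3x3 intrinsics, pixels), "rvec" (rotation vector, rad) and "tvec" (3), from world to camera coordinates, as OpenCV has them; the wrist camera has in their place "mount" (4x4, takes a point from camera to tool coordinates, whose origin is the TCP and whose axes are the flange's). Camera axes: x right, y down, z forward; pixel columns grow to the right and rows downward; lengths in m; the calibration is good to about 2 mm. A picture is of the moment at which its call begins: read the wrist's pose just before it. camera_info takes no time and is no camera call.
- manip.finish_job(): hands the job in; it is judged then, once.
The state is a dict: "clock": time; "q": joint angles; "qd": joint speeds; "tau": joint torques, N m; "eef_pos": TCP position; "tcp_rot": TCP orientation; "contact_force": force on the tool from outside, world axes, zero at the start; "torque": the same for the moment, N m; "width": finger opening in m; "finger_force": force on a finger pad.
Only numpy, scipy, OpenCV 4.12 (cv2) and the standard library are available. Lean on these libraries where they do the work, as an engineer would, in place of code of your own. Each camera call takes 0.05 s, during which the arm holds its last target. There are 200 camera calls.

## Working session

There is one attempt and no reset: what is moved stays moved. The work goes in short steps, Python scripts to look and compute and a tool call to move; the robot and the scene stay as the last step left them, time stands still between calls to the robot, and variables do not carry over. Pictures are saved under pics/ and viewed, at most 10 in all, crops included, and the job is handed in when it is done.

Besides the shell and the picture viewer there is one more tool, called after "Request:" as a command line: name --argument value ..., lists and objects as JSON in quotes. jog_arm: Moves the arm, as the interface text tells. Its arguments: {"type":"object","properties":{"plan":{"type":"array"},"hand":{"type":"number"},"grip_force":{"type":"number"}},"required":["plan"]}

```bash
mkdir -p pics; ls
python3 - <<'E'
from workcell import manip,cams
import cv2,numpy as np
for n in("top","side"):
    im,d=cams.read_camera(n); cv2.imwrite(f"pics/{n}0.png",im[:,:,::-1]); np.savez(f"{n}0.npz",im=im,d=d)
    i=cams.camera_info(n);print(n,i)
print(cams.camera_info("wrist"));print(manip.get_obs())
E
```

```text
pics
top {'mtx': array([[470.78227733,   0.        , 316.15446425],
       [  0.        , 470.78227733, 228.8678242 ],
       [  0.        ,   0.        ,   1.        ]]), 'rvec': array([ 2.13563556, -2.18365176,  0.16614408]), 'tvec': array([-0.03113369,  0.57920592,  1.03164486])}
side {'mtx': array([[588.6259488 ,   0.        , 333.10854069],
       [  0.        , 588.6259488 , 238.82449065],
       [  0.        ,   0.        ,   1.        ]]), 'rvec': array([ 2.36487115, -0.05617428,  0.03833621]), 'tvec': array([-0.59006628,  0.06309405,  1.27655818])}
{'mtx': array([[399.95378516,   0.        , 325.70084513],
       [  0.        , 399.95378516, 241.66560921],
       [  0.        ,   0.        ,   1.        ]]), 'mount': array([[ 8.78504394e-04, -9.65827772e-01, -2.59183224e-01,
         6.42002895e-02],
       [ 9.99999544e-01,  7.51174680e-04,  5.90310679e-04,
         4.36389265e-04],
       [-3.75446573e-04, -2.59183624e-01,  9.65827991e-01,
        -1.42458692e-01],
       [ 0.00000000e+00,  0.00000000e+00,  0.00000000e+00,
         1.00000000e+00]])}
{'clock': 0.1, 'q': array([ 1.06319092e+00,  1.16454318e-01,  1.44218419e+00, -5.04860029e-06,
        1.58402960e+00, -3.77651464e-02]), 'qd': array([ 0.00066063, -0.00136242, -0.00133839, -0.0002072 ,  0.00353287,
        0.00076431]), 'tau': array([ 2.04100324e-03, -7.33670068e+01, -6.33785391e+01,  3.17819081e-05,
        5.35510539e-03,  2.42826286e-05]), 'eef_pos': array([0.30550637, 0.6017123 , 0.23063388]), 'tcp_rot': array([ 2.32765306e-01,  9.72532788e-01, -5.18537513e-04, -1.42388725e-04]), 'contact_force': array([ 0.06648114, -0.810459  , -0.36525935]), 'torque': array([0.02502425, 0.00421108, 0.01152204]), 'finger_force': 0.0, 'width': 0.08531555972839341}
```

View pics/top0.png

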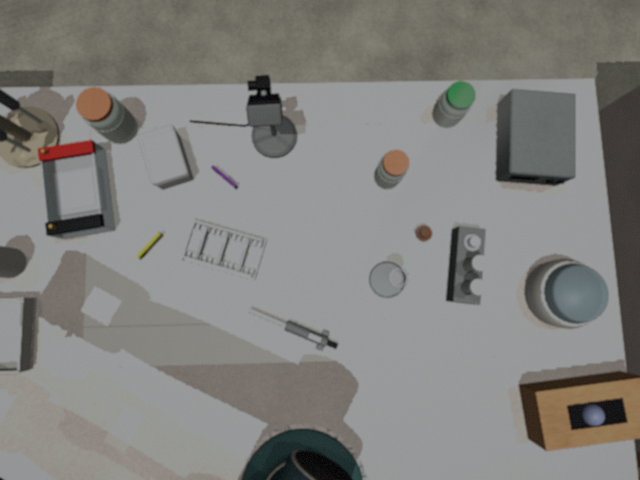

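View pics/side0.png

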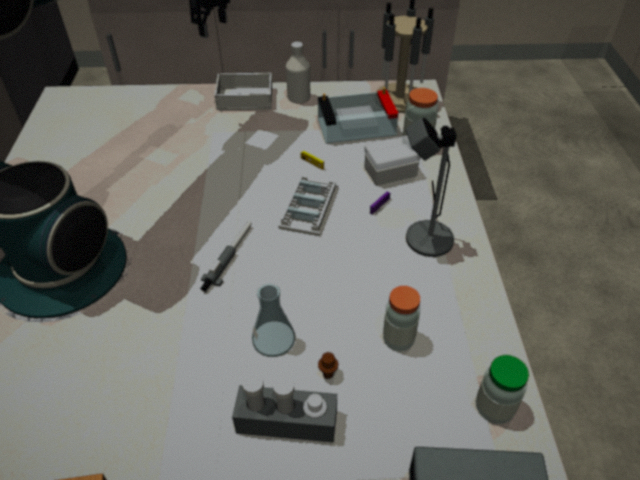

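The top view shows the stopper (472,241) in the grey rack, the brown decoy (425,232), the flask (388,279), the drain rack (225,248) and the reader (265,110). The purple (225,177) and yellow (150,245) slide shapes are decoys. Next: enlarged crops.

```bash
cat > h.py <<'E'
from workcell import manip,cams
import cv2,numpy as np
from scipy.spatial.transform import Rotation as R
def cam(n,obs=None):
    i=cams.camera_info(n);K=i["mtx"]
    if n=="wrist":
        T=np.eye(4);T[:3,:3]=R.from_quat(obs["tcp_rot"]).as_matrix();T[:3,3]=obs["eef_pos"]
        C=np.linalg.inv(T@i["mount"]);return K,C[:3,:3],C[:3,3]
    return K,cv2.Rodrigues(i["rvec"])[0],i["tvec"]
def proj(c,P):
    K,r,t=c;p=(np.atleast_2d(P)@r.T+t)@K.T;return p[:,:2]/p[:,2:]
def onz(c,uv,z):
    K,r,t=c;o=-r.T@t;d=(r.T@np.linalg.inv(K)@np.c_[np.atleast_2d(uv),np.ones(len(np.atleast_2d(uv)))].T).T
    return o+d*((z-o[2])/d[:,2])[:,None]
def crop(im,x,y,w,h,s): return cv2.resize(im[y:y+h,x:x+w],None,fx=s,fy=s,interpolation=cv2.INTER_CUBIC)
E
python3 - <<'E'
from h import *
t=np.load("top0.npz")["im"];s=np.load("side0.npz")["im"]
a=crop(t,170,205,100,75,4);b=crop(s,270,170,100,75,4);c=crop(t,365,220,133,100,3)[:300,:400];d=crop(s,235,280,133,160,3)[:300,:400]
d=crop(s,230,280,160,120,2.5)
m=np.vstack([np.hstack([a,b]),np.hstack([c[:300,:399],np.zeros((300,1,3),np.uint8),d])])
cv2.imwrite("pics/m.png",m[:,:,::-1]);print(m.shape)
T=cam("top")
print(proj(T,[[0,0,0],[.306,.602,.231]]))
print(onz(T,[[472,241],[468,264]],.08),onz(T,[388,279],0.0),onz(T,[397,278],.145),onz(T,[225,248],.02),onz(T,[274,136],0))
E
```

```text
(600, 800, 3)
[[301.94687032 493.18347753]
 [-43.76506642 374.52398522]]
[[ 0.53881836 -0.38435041  0.08      ]
 [ 0.48867977 -0.37214525  0.08      ]] [[ 0.46223938 -0.20959003  0.        ]] [[ 0.46012945 -0.20336238  0.145     ]] [[0.54110297 0.16601708 0.02      ]] [[0.81281719 0.05198204 0.        ]]
```

View pics/m.png

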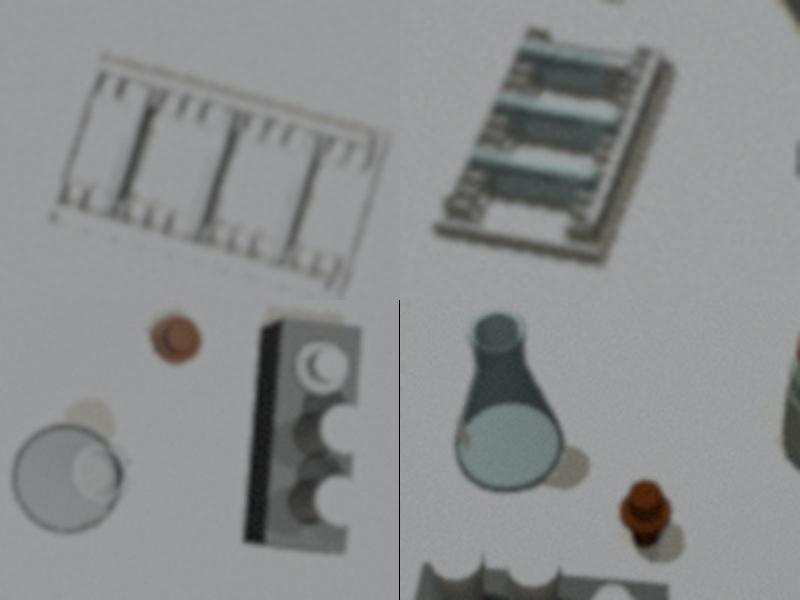

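The crop shows three clear slides in the drain rack, but the notch isn't resolvable yet. The stopper flange is at top (472.3,242.3), the flask rim at top (398.3,277.7) and side (268.8,292.8). I'll triangulate and plan the approach to the stopper.

```bash
cat >> h.py <<'E'
def tri(a,b):
    (n1,u1),(n2,u2)=a,b;A=cam(n1);B=cam(n2)
    P=[c[0]@np.c_[c[1],c[2]] for c in(A,B)]
    X=cv2.triangulatePoints(P[0],P[1],np.array(u1,float).reshape(2,1),np.array(u2,float).reshape(2,1)).ravel();return X[:3]/X[3]
def down(yaw):  # tool x at yaw, z down
    c,s=np.cos(np.radians(yaw)),np.sin(np.radians(yaw));return np.array([[c,s,0],[s,-c,0],[0,0,-1.]])
def row(p0,R0,p1,R1,n):
    rv=R.from_matrix(R0.T@R1).as_rotvec();w=rv/n
    M=sum(R.from_rotvec(w*k).as_matrix() for k in range(n))
    t=np.linalg.solve(M,R0.T@(np.array(p1)-p0))
    r=np.r_[np.round(t*1000,1),np.round(np.degrees(w)/8,3)]
    print(n,"x",r.tolist(),"mm %.1f deg %.1f"%(np.linalg.norm(t)*1e3,np.degrees(np.linalg.norm(w))))
    p,Q=np.array(p0,float),R0.copy()
    for k in range(n): p=p+Q@(r[:3]/1000);Q=Q@R.from_rotvec(np.radians(r[3:]*8)).as_matrix()
    return p,Q
def cur():
    o=manip.get_obs();return o["eef_pos"],R.from_quat(o["tcp_rot"]).as_matrix()
def go(wps):
    p,Q=cur()
    for p1,R1,n in wps: p,Q=row(p,Q,p1,R1,n)
    print("end",p.round(4))
E
python3 - <<'E'
from h import *
T=cam("top")
print("mouth",tri(("top",(398.3,277.7)),("side",(268.8,292.8))))
print("stop",tri(("top",(472.3,242.3)),("side",(315,405))))
def f(x,y): return (365+x/3,220+(y-300)/3)
L=onz(T,[f(283,320),f(265,543),f(361,325),f(346,553)],.06);print(L)
for a,b in((1,0),(3,2)): v=L[b]-L[a];print(np.degrees(np.arctan2(v[1],v[0])))
print(onz(T,f(322,367),.064))
go([((.40,.25,.23),down(100),8),((.43,-.1,.23),down(47),8),((.50,-.38,.24),down(-7),8)])
E
```

```text
mouth [ 0.4624694  -0.20628194  0.14287703]
stop [ 0.53869494 -0.38890581  0.06820965]
[[ 0.57380093 -0.36505647  0.06      ]
 [ 0.40937818 -0.34114787  0.06      ]
 [ 0.56879278 -0.42349398  0.06      ]
 [ 0.40073949 -0.40027749  0.06      ]]
-8.273356776087477
-7.865602913083773
[[ 0.53746123 -0.39055887  0.064     ]]
8 x [-42.8, -19.8, 0.1, -0.001, 0.0, 0.829] mm 47.2 deg 6.6
8 x [-43.3, 14.1, 0.0, 0.0, 0.0, 0.829] mm 45.5 deg 6.6
8 x [-6.0, 36.9, -1.2, 0.0, -0.0, 0.843] mm 37.4 deg 6.7
end [ 0.5001 -0.3799  0.2398]
```

Request:
jog_arm --plan '[[[-42.8,-19.8,0,0,0,0.83],[-42.8,-19.8,0,0,0,0.83],[-42.8,-19.8,0,0,0,0.83],[-42.8,-19.8,0,0,0,0.83],[-42.8,-19.8,0,0,0,0.83],[-42.8,-19.8,0,0,0,0.83],[-42.8,-19.8,0,0,0,0.83],[-42.8,-19.8,0,0,0,0.83]]]' --hand 60

```text
clock: 0.9
eef_pos: [0.3997, 0.2483, 0.2308]
tcp_rot: [0.645, 0.764, -0.0, -0.0]
contact_force: [0.6, -0.5, 0.8]
width: 0.0602
finger_force: 0.0
```

Request:
jog_arm --plan '[[[-43.3,14.1,0,0,0,0.83],[-43.3,14.1,0,0,0,0.83],[-43.3,14.1,0,0,0,0.83],[-43.3,14.1,0,0,0,0.83],[-43.3,14.1,0,0,0,0.83],[-43.3,14.1,0,0,0,0.83],[-43.3,14.1,0,0,0,0.83],[-43.3,14.1,0,0,0,0.83]]]'

```text
clock: 1.7
eef_pos: [0.4285, -0.1019, 0.231]
tcp_rot: [0.919, 0.395, -0.0, -0.0]
contact_force: [1.4, 0.1, 0.9]
width: 0.06
finger_force: 0.0
```

Request:
jog_arm --plan '[[[-6,37,-1,0,0,0.84],[-6,37,-1,0,0,0.84],[-6,37,-1,0,0,0.84],[-6,37,-1,0,0,0.84],[-6,37,-1,0,0,0.84],[-6,37,-1,0,0,0.84],[-6,37,-1,0,0,0.84],[0,0,0,0,0,0]]]'

```text
clock: 2.5
eef_pos: [0.5051, -0.347, 0.2372]
tcp_rot: [1.0, -0.005, -0.001, -0.0]
contact_force: [-0.3, 0.6, -0.0]
width: 0.06
finger_force: 0.0
```

Run:
```python
from h import *
o=manip.get_obs();im,d=cams.read_camera("wrist");cv2.imwrite("pics/w1.png",im[:,:,::-1]);np.savez("w1.npz",im=im,d=d,p=o["eef_pos"],q=o["tcp_rot"])
print(o["clock"],o["eef_pos"],o["width"]);W=cam("wrist",o);print(proj(W,[[.5377,-.39,.064],[.4625,-.206,.145]]))
p,Q=cur();print(Q.round(3))
```

```text
2.5 [ 0.5050744  -0.3469729   0.23722644] 0.05999410995893156
[[380.08865702 178.54802248]
 [105.50781551 313.55905329]]
[[ 1.    -0.006 -0.001]
 [-0.006 -1.     0.001]
 [-0.001 -0.001 -1.   ]]
```

View pics/w1.png

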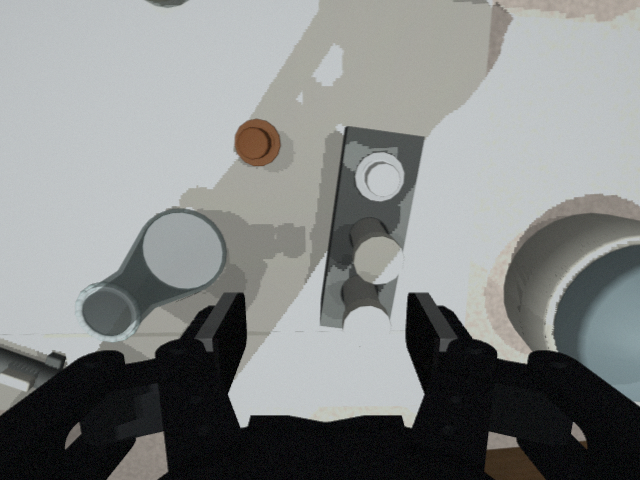

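The wrist view shows the stopper flange at (380,176), the brown decoy at (257,142), the two capped tubes at (378,259) and (366,325), and the flask rim at (108,311). These match the triangulated positions to about 1–2 mm.

Run:
```python
from h import *
o=manip.get_obs();W=cam("wrist",o);print(onz(W,[380,176],.064),onz(W,[108,311],.145))
go([((.5378,-.3895,.15),down(-8),4),((.5378,-.3895,.066),down(-8),4)])
```

```text
[[ 0.54006284 -0.38787212  0.064     ]] [[ 0.46376731 -0.20609112  0.145     ]]
4 x [8.8, 10.6, 21.8, -0.001, 0.002, 0.239] mm 25.8 deg 1.9
4 x [-0.0, 0.0, 21.0, -0.0, 0.0, -0.0] mm 21.0 deg 0.0
end [ 0.5379 -0.3894  0.0661]
```

Request:
jog_arm --plan '[[[9,10.5,21.8,0,0,0.24],[9,10.5,21.8,0,0,0.24],[9,10.5,21.8,0,0,0.24],[9,10.5,21.8,0,0,0.24],[0,0,24,0,0,0],[0,0,24,0,0,0],[0,0,24,0,0,0],[0,0,10,0,0,0]]]'

```text
clock: 3.35
eef_pos: [0.5388, -0.3859, 0.0666]
tcp_rot: [0.998, -0.068, -0.001, -0.001]
contact_force: [-0.7, -0.0, 0.0]
width: 0.0598
finger_force: 0.0
```

Request:
jog_arm --plan '[[[0,0,2,0,0,0],[0,0,0,0,0,0],[0,0,0,0,0,0],[0,0,0,0,0,0],[0,0,0,0,0,0],[0,0,0,0,0,0]]]' --hand 15 --grip_force 25

```text
clock: 3.95
eef_pos: [0.5399, -0.3877, 0.0685]
tcp_rot: [0.998, -0.069, 0.001, 0.0]
contact_force: [-0.9, 1.4, 6.1]
width: 0.0242
finger_force: 25.5
```

Request:
jog_arm --plan '[[[0,0,-10,0,0,0],[0,0,-20,0,0,0],[0,0,-30,0,0,0],[0,0,-35,0,0,0],[0,0,-30,0,0,0],[0,0,-15,0,0,0],[0,0,-5,0,0,0],[0,0,0,0,0,0]]]'

```text
clock: 4.75
eef_pos: [0.5393, -0.3874, 0.2118]
tcp_rot: [0.998, -0.069, -0.0, -0.0]
contact_force: [-0.8, 0.5, -0.8]
width: 0.0237
finger_force: 25.0
```

Run:
```python
from h import *
o=manip.get_obs();print(o["eef_pos"],o["width"],o["contact_force"],o["finger_force"])
go([((.4633,-.206,.214),down(-8),6)])
```

```text
[ 0.53934225 -0.38742814  0.21178185] 0.023687462661048046 [-0.81410211  0.47682141 -0.79277054] 24.98357981443405
6 x [-16.7, -28.2, -0.4, -0.0, 0.0, 0.003] mm 32.8 deg 0.0
end [ 0.4635 -0.206   0.2142]
```

Request:
jog_arm --plan '[[[-8,-14,0,0,0,0],[-17,-28.5,0,0,0,0],[-22,-37,0,0,0,0],[-25,-42,0,0,0,0],[-17,-28.5,0,0,0,0],[-8,-14,0,0,0,0],[-3.5,-5.5,0,0,0,0],[0,0,0,0,0,0]]]'

```text
clock: 5.55
eef_pos: [0.4631, -0.2058, 0.2116]
tcp_rot: [0.998, -0.068, -0.0, -0.0]
contact_force: [-0.3, -0.2, -1.2]
width: 0.0241
finger_force: 25.0
```

Run:
```python
from h import *
o=manip.get_obs();print(o["eef_pos"]);p,Q=cur()
ims=[]
for n in("side","wrist","top"):
    im,d=cams.read_camera(n);np.savez(n+"2.npz",im=im)
    ims.append(im)
W=cam("wrist",o);S=cam("side");T=cam("top")
st=p+np.array([0,0,-.008]);print("pred stopper",proj(S,st),proj(W,st),proj(T,st))
m=np.hstack([crop(ims[0],215,230,130,150,4)[:600,:400],crop(ims[1],160,100,320,240,1.25)[:300,:400].repeat(1,0) if 0 else np.vstack([crop(ims[1],200,180,240,180,1.6667)[:300,:400],crop(ims[2],350,230,100,75,4)])])
cv2.imwrite("pics/s2.png",m[:,:,::-1]);print(m.shape)
```

```text
[ 0.46309727 -0.20578113  0.21156734]
pred stopper [[266.15502081 270.12319032]] [[325.66690284 304.55184875]] [[403.94115269 275.43014344]]
(600, 800, 3)
```

View pics/s2.png

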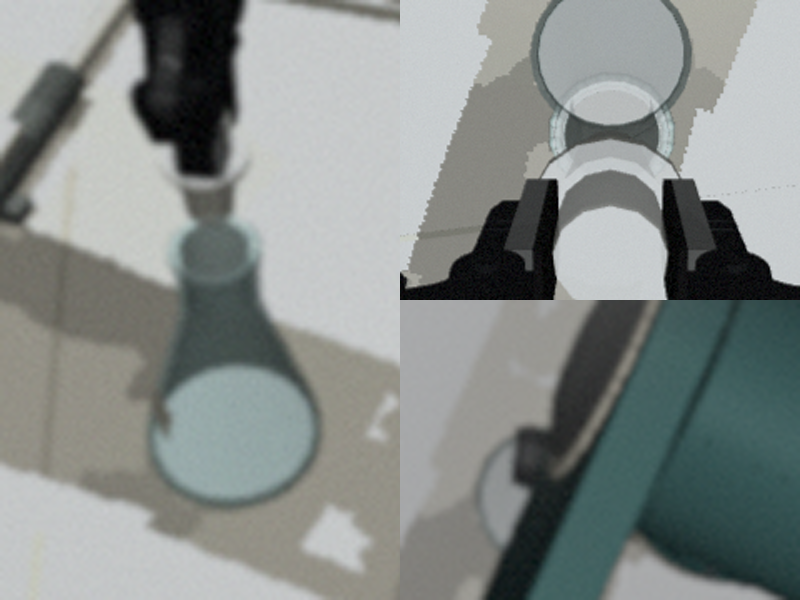

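The side crop shows the stopper hanging straight above the neck. The wrist crop shows the rim's widest row at about pixel (327,258), centred between the fingers.

Run:
```python
from h import *
o=manip.get_obs();W=cam("wrist",o);print(onz(W,[327,258],.145),proj(W,[.4631,-.2058,.145]),proj(cam("side"),[.4631,-.2058,.145]),onz(W,[[326,258],[327,260]],.145))
```

```text
[[ 0.4646902  -0.20755245  0.145     ]] [[324.22962483 261.15849096]] [[268.45568554 291.89386984]] [[ 0.46476502 -0.20701014  0.145     ]
 [ 0.46355263 -0.2073963   0.145     ]]
```

Request:
jog_arm --plan '[[[0.7,0.7,8,0,0,0],[0,0,10,0,0,0],[0,0,10,0,0,0],[0,0,10,0,0,0],[0,0,8,0,0,0],[0,0,6,0,0,0],[0,0,3,0,0,0],[0,0,0,0,0,0]]]'

```text
clock: 6.5
eef_pos: [0.4636, -0.2065, 0.1568]
tcp_rot: [0.998, -0.069, -0.0, -0.0]
contact_force: [-0.4, 0.8, 0.2]
width: 0.0239
finger_force: 25.0
```

Request:
jog_arm --plan '[[[0,0,2,0,0,0],[0,0,1,0,0,0],[0,0,0,0,0,0]]]'

```text
clock: 6.8
eef_pos: [0.4637, -0.2066, 0.1542]
tcp_rot: [0.998, -0.069, 0.0, 0.0]
contact_force: [0.0, -0.4, -0.6]
width: 0.0238
finger_force: 25.0
```

Request:
jog_arm --plan '[[[0,0,1,0,0,0],[0,0,1,0,0,0],[0,0,0,0,0,0],[0,0,0,0,0,0]]]'

```text
clock: 7.2
eef_pos: [0.464, -0.2068, 0.1535]
tcp_rot: [0.998, -0.069, 0.001, 0.0]
contact_force: [-3.2, 2.0, 10.6]
width: 0.024
finger_force: 25.9
```

Request:
jog_arm --plan '[[[0,0,0,0,0,0],[0,0,0,0,0,0],[0,0,0,0,0,0],[0,0,0,0,0,0],[0,0,0,0,0,0],[0,0,0,0,0,0]]]' --hand 60

```text
clock: 7.8
eef_pos: [0.4637, -0.2066, 0.1521]
tcp_rot: [0.998, -0.069, -0.0, -0.0]
contact_force: [-0.5, -0.3, 0.0]
width: 0.0598
finger_force: 0.0
```

Request:
jog_arm --plan '[[[0,0,-10,0,0,0],[0,0,-20,0,0,0],[0,0,-30,0,0,0],[0,0,-30,0,0,0],[0,0,0,0,0,0]]]'

```text
clock: 8.3
eef_pos: [0.4647, -0.2071, 0.2472]
tcp_rot: [0.998, -0.069, 0.003, 0.001]
contact_force: [0.3, 0.4, 0.0]
width: 0.0601
finger_force: 0.0
```

Run:
```python
from h import *
o=manip.get_obs();print(o["eef_pos"],o["clock"])
a,_=cams.read_camera("side");b,_=cams.read_camera("wrist")
m=np.hstack([crop(a,230,250,100,100,4),crop(b,210,160,240,240,1.6667)[:400,:400]])
cv2.imwrite("pics/s3.png",m[:,:,::-1])
S=cam("side");print(proj(S,[[.4636,-.2066,.145],[.4636,-.2066,.171]]))
# slide rack approach: view pose
go([((.43,-.02,.25),down(20),5),((.47,.15,.25),down(60),6)])
```

```text
[ 0.46465031 -0.20706724  0.2472415 ] 8.3
[[268.72604125 292.23279132]
 [267.73262191 282.79056775]]
5 x [-4.7, -38.0, -1.4, 0.001, -0.002, -0.697] mm 38.3 deg 5.6
6 x [22.7, -19.1, -0.0, -0.0, 0.0, -0.833] mm 29.7 deg 6.7
end [0.4699 0.1498 0.2499]
```

View pics/s3.png

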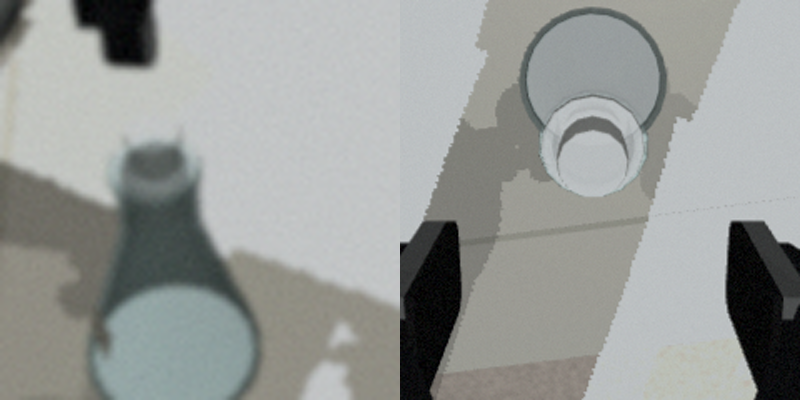

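The stopper is home: its flange lies on the rim at side (268,291). Now I'll move over the drain rack to find the notch.

Run:
```python
from h import *
go([((.44,0,.23),down(-10),7),((.4826,.1795,.2),down(-13),7)])
```

```text
7 x [-7.9, -28.7, 1.8, 0.0, -0.001, 0.038] mm 29.8 deg 0.3
7 x [1.0, -26.3, 4.3, 0.0, -0.0, 0.054] mm 26.7 deg 0.4
end [0.4828 0.1794 0.2001]
```

Request:
jog_arm --plan '[[[-8,-28.7,2,0,0,0.04],[-8,-28.7,2,0,0,0.04],[-8,-28.7,2,0,0,0.04],[-8,-28.7,2,0,0,0.04],[-8,-28.7,2,0,0,0.04],[-8,-28.7,2,0,0,0.04],[-8,-28.7,2,0,0,0.04]]]'

```text
clock: 9.1
eef_pos: [0.4385, 0.0017, 0.2271]
tcp_rot: [0.996, -0.088, -0.001, 0.0]
contact_force: [0.3, -0.4, -0.3]
width: 0.0599
finger_force: 0.0
```

Request:
jog_arm --plan '[[[1,-26.3,4.3,0,0,0.05],[1,-26.3,4.3,0,0,0.05],[1,-26.3,4.3,0,0,0.05],[1,-26.3,4.3,0,0,0.05],[1,-26.3,4.3,0,0,0.05],[1,-26.3,4.3,0,0,0.05],[1,-26.3,4.3,0,0,0.05],[0,0,0,0,0,0]]]'

```text
clock: 9.9
eef_pos: [0.4818, 0.1816, 0.196]
tcp_rot: [0.994, -0.112, -0.001, 0.0]
contact_force: [0.6, 0.7, -0.2]
width: 0.0601
finger_force: 0.0
```

Run:
```python
from h import *
o=manip.get_obs();im,d=cams.read_camera("wrist");np.savez("w4.npz",im=im,d=d,p=o["eef_pos"],q=o["tcp_rot"])
print(o["clock"],o["eef_pos"])
cv2.imwrite("pics/w4.png",cv2.resize(im,(800,600),interpolation=cv2.INTER_CUBIC)[:,:,::-1])
```

```text
9.9 [0.48182449 0.1816208  0.19601379]
```

View pics/w4.png

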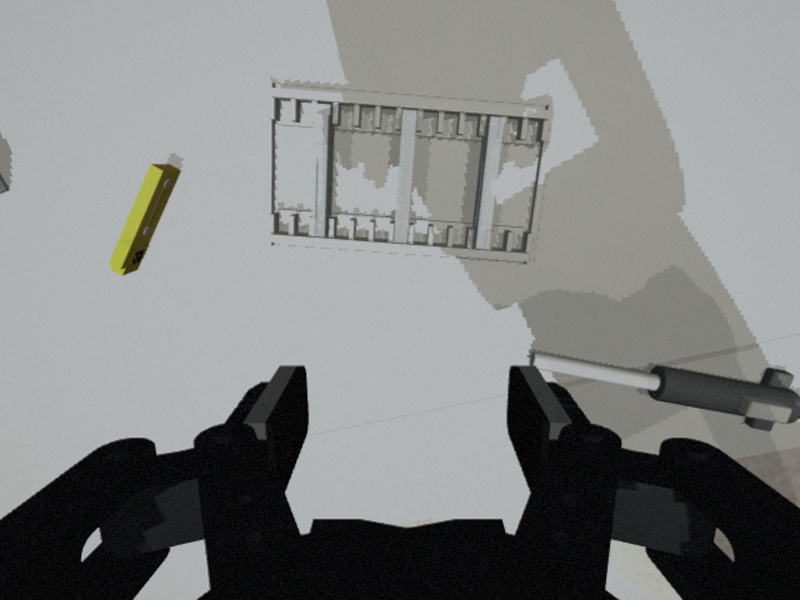

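The wrist view shows three candidate slides in the rack at 800×600 pixels: (322,170), (406,175) and (488,180). Yellow at (145,220) is the decoy. An enlarged crop plus a height map should show which has the notch.

Run:
```python
from h import *
z=np.load("w4.npz");im,d=z["im"],z["d"];o=dict(eef_pos=z["p"],tcp_rot=z["q"]);K,r,t=cam("wrist",o)
v,u=np.mgrid[:480,:640];ray=np.stack([(u-K[0,2])/K[0,0],(v-K[1,2])/K[1,1],np.ones_like(u,float)],-1)
X=(ray*d[...,None]-t)@r;np.savez("X4.npz",X=X)
x0,y0,w,h=212,72,230,86*1
y0,h=70,145
def pr(a):return crop(a,x0,y0,w,h,2.05)
c=pr(im[:,:,:]);c=np.clip((c.astype(float)-60)*1.5,0,255).astype(np.uint8)
hm=cv2.applyColorMap(np.clip(X[:,:,2]/.045*255,0,255).astype(np.uint8),cv2.COLORMAP_JET)[:,:,::-1]
big=crop(im,x0,y0,w,h,3.45)
big=np.clip((big.astype(float)-60)*1.5,0,255).astype(np.uint8)
m=np.vstack([cv2.resize(big,(640,300)) if 0 else cv2.resize(im[70:215,212:442],(476,300),interpolation=cv2.INTER_CUBIC),cv2.resize(hm[70:215,212:442],(476,300),interpolation=cv2.INTER_NEAREST)])
cv2.imwrite("pics/m5.png",m[:,:,::-1])
```

```text
(no output)
```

View pics/m5.png

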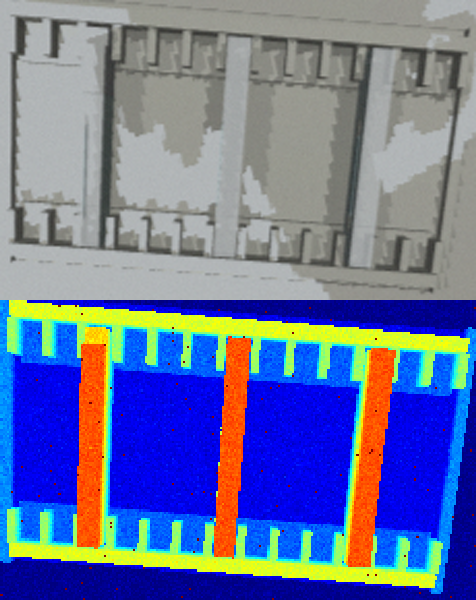

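The left slide, at 800×600 pixel (322,170), has a lower corner at its far (top) end in the height map. The other two tops run full length. So this is the notched slide, with its +x end pointing away from the robot. I'll fit its pose from the depth.

Run:
```python
from h import *
X=np.load("X4.npz")["X"]
u0,u1=212+70*230/476,212+120*230/476
S=X[70:215,int(u0):int(u1)].reshape(-1,3);S=S[(S[:,2]>.033)&(S[:,2]<.040)]
(c,sz,a)=cv2.minAreaRect((S[:,:2]*1000).astype(np.float32));print(c,sz,a,len(S),np.median(S[:,2]))
m=S.mean(0);w,V=np.linalg.eigh(np.cov(S[:,:2].T));e=V[:,1]*np.sign(V[0,1]);print(m,np.degrees(np.arctan2(e[1],e[0])))
t=(S[:,:2]-m[:2])@e;n=(S[:,:2]-m[:2])@[-e[1],e[0]];print(np.percentile(t,[1,99]),np.percentile(n,[1,50,99]))
# reader from top depth
z=np.load("top0.npz");K,r,tt=cam("top");v,u=np.mgrid[:480,:640]
P=(np.stack([(u-K[0,2])/K[0,0],(v-K[1,2])/K[1,1],np.ones(u.shape)],-1)*z["d"][...,None]-tt)@r
for nm,(a0,a1,b0,b1) in dict(head=(243,286,70,130),base=(250,300,110,162)).items():
    Q=P[b0:b1,a0:a1].reshape(-1,3)
    q=Q[(Q[:,2]>.22)&(Q[:,2]<.4)] if nm=="head" else Q[(Q[:,2]>.006)&(Q[:,2]<.03)]
    print(nm,len(q),q.mean(0),q.min(0),q.max(0))
    if nm=="head": 
        for lo in np.arange(.22,.36,.02):
            k=q[(q[:,2]>=lo)&(q[:,2]<lo+.02)]
            if len(k)>8: print(round(lo,2),len(k),np.percentile(k,5,0)[:2].round(3),np.percentile(k,95,0)[:2].round(3))
cv2.imwrite("pics/r.png",np.hstack([crop(z["im"],235,65,80,110,5)[:550,:400],crop(np.load("side0.npz")["im"],390,110,80,150,5)[:550,:400]])[:,:,::-1])
```

```text
(553.1768798828125, 218.73744201660156) (8.296270370483398, 70.03246307373047) 72.9078369140625 1124 0.03580055860852033
[0.55429541 0.21828195 0.03579461] -17.09737790984966
[-0.03534482  0.03325461] [-3.89471630e-03 -3.42540570e-05  4.15599572e-03]
head 1457 [0.76992637 0.04952838 0.30154456] [0.73238506 0.01716398 0.22699905] [0.82535004 0.0802502  0.31932801]
0.26 15 [0.768 0.018] [0.808 0.062]
0.28 642 [0.735 0.021] [0.818 0.076]
0.3 799 [0.744 0.022] [0.813 0.075]
base 1277 [0.80093397 0.04816424 0.01691273] [ 0.74777278 -0.00869464  0.00602147] [0.86027193 0.10419555 0.02714273]
```

View pics/r.png

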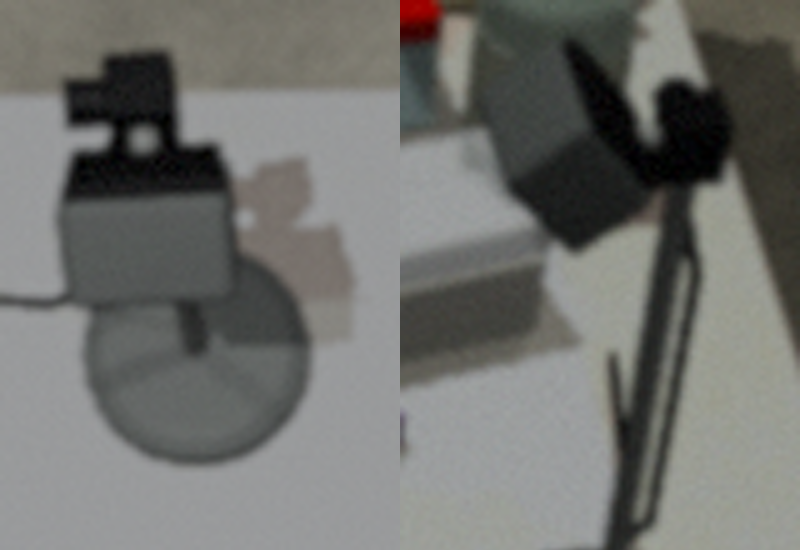

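The crops show the reader head at top (265,112) with its grey upper face tilted toward the robot and its window facing down. I'll fit the tilted face to get its heading and the focus, and plan the grasp turn.

Run:
```python
from h import *
z=np.load("top0.npz");K,r,tt=cam("top");v,u=np.mgrid[:480,:640]
P=(np.stack([(u-K[0,2])/K[0,0],(v-K[1,2])/K[1,1],np.ones(u.shape)],-1)*z["d"][...,None]-tt)@r
Q=P[106:124,251:279].reshape(-1,3);c=Q.mean(0)
w,V=np.linalg.eigh(np.cov(Q.T));n=V[:,0]*np.sign(V[2,0]);print("normal",n,"heading",np.degrees(np.arctan2(n[1],n[0])),"resid",w[0]**.5)
H=P[70:130,243:286].reshape(-1,3);H=H[(H[:,2]>.22)&(abs((H-c)@n)<.006)]
a=np.array([n[0],n[1],0]);a/=np.linalg.norm(a);l=np.array([-a[1],a[0],0])
s=np.cross(l,n); s*=np.sign(s@a)
print("lat",np.percentile((H-c)@l,[2,98]),"fwd",np.percentile((H-c)@s,[2,98]),"c",c)
F=c+s*np.percentile((H-c)@s,98)+l*np.mean(np.percentile((H-c)@l,[2,98]));print("front edge",F)
for dirn in (a,np.array([-1,0,0])):
  ax=-s; Wn=F-n*(F[2]-.27)/n[2];print("window",Wn,"h/2",(F[2]-.27)/n[2]);print("focus",Wn+s*.22, "axis",-s)
print("focus from model", )
```

```text
normal [0.93177533 0.00216666 0.36302898] heading 0.13322958951705197 resid 0.008846336595825408
lat [-0.06905744  0.03042457] fwd [-0.84823469  0.01635786] c [0.74474278 0.0469322  0.31155514]
front edge [0.75072606 0.02762962 0.29631325]
window [0.68318864 0.02747258 0.27      ] h/2 0.07248251550036629
focus [0.7630548  0.02765829 0.06500887] axis [-3.63027998e-01 -8.44148708e-04  9.31777849e-01]
window [0.68318864 0.02747258 0.27      ] h/2 0.07248251550036629
focus [0.7630548  0.02765829 0.06500887] axis [-3.63027998e-01 -8.44148708e-04  9.31777849e-01]
focus from model
```

Run:
```python
from h import *
e=np.radians(-17.1);
# slide centre: S spans notch-less 70mm -> from -x end: centre = m + e*(-.0353+.038)
m=np.array([.55430,.21828]);ex=np.array([np.cos(e),np.sin(e)]);c=m+ex*(-.0353+.038);print("slide c",c)
g=(c[0],c[1],.10)
go([((c[0]-.03,c[1]-.02,.17),down(-107),12),((c[0],c[1],.12),down(-197),12),((c[0],c[1],.016),down(-197),5)])
```

```text
slide c [0.55688064 0.21748609]
12 x [1.0, -4.4, 2.2, 0.002, 0.0, 0.981] mm 5.0 deg 7.8
12 x [-3.3, 0.1, 4.2, 0.0, 0.0, 0.938] mm 5.3 deg 7.5
5 x [-0.1, -0.0, 20.7, 0.001, -0.0, -0.001] mm 20.7 deg 0.0
end [0.5569 0.2176 0.0161]
```

Run:
```python
from h import *
z=np.load("top0.npz");K,r,tt=cam("top");v,u=np.mgrid[:480,:640]
P=(np.stack([(u-K[0,2])/K[0,0],(v-K[1,2])/K[1,1],np.ones(u.shape)],-1)*z["d"][...,None]-tt)@r
for j in range(90,130,3): print(j,np.median(P[j,252:278],0).round(4),[round(P[j,k,2],3) for k in(250,258,266,274,280)])
c=(.5569,.2175)
go([((c[0]-.03,c[1]-.02,.17),down(73),12),((c[0],c[1],.12),down(162.9),12),((c[0],c[1],.016),down(162.9),5)])
print(manip.get_obs()["q"].round(2))
```

```text
90 [0.8014 0.052  0.2857] [np.float64(0.282), np.float64(0.292), np.float64(0.287), np.float64(-0.002), np.float64(0.002)]
93 [0.7959 0.0485 0.2855] [np.float64(0.0), np.float64(0.276), np.float64(0.289), np.float64(0.286), np.float64(0.002)]
96 [0.7846 0.0477 0.2982] [np.float64(0.295), np.float64(0.296), np.float64(0.301), np.float64(0.299), np.float64(0.28)]
99 [0.773  0.0466 0.3122] [np.float64(0.309), np.float64(0.311), np.float64(0.313), np.float64(0.312), np.float64(0.296)]
102 [0.7666 0.0466 0.3142] [np.float64(0.316), np.float64(0.314), np.float64(0.315), np.float64(0.313), np.float64(0.304)]
105 [0.7614 0.0467 0.3133] [np.float64(0.314), np.float64(0.315), np.float64(0.317), np.float64(0.314), np.float64(0.312)]
108 [0.7567 0.0467 0.3116] [np.float64(0.311), np.float64(0.315), np.float64(0.311), np.float64(0.312), np.float64(0.309)]
111 [0.7527 0.0471 0.3082] [np.float64(0.307), np.float64(0.304), np.float64(0.309), np.float64(0.306), np.float64(0.305)]
114 [0.7487 0.0476 0.3043] [np.float64(0.307), np.float64(0.302), np.float64(0.306), np.float64(0.303), np.float64(0.304)]
117 [0.7445 0.048  0.3009] [np.float64(0.301), np.float64(0.302), np.float64(0.301), np.float64(0.301), np.float64(0.301)]
120 [0.7403 0.0484 0.2974] [np.float64(0.298), np.float64(0.3), np.float64(0.297), np.float64(0.296), np.float64(0.296)]
123 [0.7362 0.0487 0.2937] [np.float64(0.295), np.float64(0.294), np.float64(0.295), np.float64(0.293), np.float64(0.289)]
126 [0.8316 0.0717 0.018 ] [np.float64(0.003), np.float64(0.017), np.float64(0.017), np.float64(0.073), np.float64(0.017)]
129 [0.8245 0.0733 0.0176] [np.float64(0.001), np.float64(0.016), np.float64(0.019), np.float64(0.062), np.float64(0.018)]
12 x [4.4, 0.5, 2.2, -0.0, 0.002, -0.894] mm 4.9 deg 7.2
12 x [0.6, 3.3, 4.2, 0.0, -0.0, -0.936] mm 5.3 deg 7.5
5 x [0.0, -0.0, 20.7, 0.001, -0.0, -0.001] mm 20.7 deg 0.0
end [0.557  0.2176 0.0161]
[ 0.31 -0.23  1.83 -0.    1.54  2.1 ]
```

The head's front edge is at about (.7345,.048,.292) with a 40° slope, heading −x. That puts the focus at about (.5845,.048,.129). Now I'll turn the tool so its y axis matches the label side, then descend to the slide.

Request:
jog_arm --plan '[[[4.4,0.5,2,0,0,-0.9],[4.4,0.5,2,0,0,-0.9],[4.4,0.5,2,0,0,-0.9],[4.4,0.5,2,0,0,-0.9],[4.4,0.5,2,0,0,-0.9],[4.4,0.5,2,0,0,-0.9],[4.4,0.5,2,0,0,-0.9],[4.4,0.5,2,0,0,-0.9]]]' --hand 32

```text
clock: 10.75
eef_pos: [0.5159, 0.1821, 0.1816]
tcp_rot: [0.924, 0.382, -0.0, 0.0]
contact_force: [-0.8, 0.7, -0.3]
width: 0.0319
finger_force: 0.0
```

Request:
jog_arm --plan '[[[4.4,0.5,2,0,0,-0.9],[4.4,0.5,2,0,0,-0.9],[4.4,0.5,2,0,0,-0.9],[4.4,0.5,2,0,0,-0.9],[0.6,3.3,4,0,0,-0.93],[0.6,3.3,4,0,0,-0.93],[0.6,3.3,4,0,0,-0.93],[0.6,3.3,4,0,0,-0.93]]]'

```text
clock: 11.55
eef_pos: [0.5405, 0.1965, 0.1575]
tcp_rot: [0.619, 0.785, -0.0, -0.0]
contact_force: [-0.7, -0.5, -0.5]
width: 0.0319
finger_force: 0.0
```

Request:
jog_arm --plan '[[[0.6,3.3,4,0,0,-0.93],[0.6,3.3,4,0,0,-0.93],[0.6,3.3,4,0,0,-0.93],[0.6,3.3,4,0,0,-0.93],[0.6,3.3,4,0,0,-0.93],[0.6,3.3,4,0,0,-0.93],[0.6,3.3,4,0,0,-0.93],[0,0,0,0,0,0]]]'

```text
clock: 12.35
eef_pos: [0.5561, 0.213, 0.1291]
tcp_rot: [0.213, 0.977, -0.0, -0.001]
contact_force: [0.0, -0.3, 0.1]
width: 0.0319
finger_force: 0.0
```

Run:
```python
from h import *
o=manip.get_obs();im,d=cams.read_camera("wrist");o2=o;K,r,t=cam("wrist",o)
print(o["eef_pos"],o["q"].round(2),o["width"])
v,u=np.mgrid[:480,:640];X=(np.stack([(u-K[0,2])/K[0,0],(v-K[1,2])/K[1,1],np.ones(u.shape)],-1)*d[...,None]-t)@r
S=X.reshape(-1,3);S=S[(S[:,2]>.033)&(S[:,2]<.040)&(np.hypot(S[:,0]-.557,S[:,1]-.2175)<.05)]
e=np.radians(-17.1);ex=np.array([np.cos(e),np.sin(e)]);ey=np.array([-ex[1],ex[0]]);q=S[:,:2]-[.5569,.2175]
k=abs(q@ey)<.012;q=q[k];print(len(q),np.percentile(q@ex,[1,99]),np.percentile(q@ey,[2,50,98]))
w,V=np.linalg.eigh(np.cov(q.T));print(np.degrees(np.arctan2(V[1,1],V[0,1])))
cv2.imwrite("pics/w6.png",im[:,:,::-1])
c=(.5569,.2175)
go([((c[0],c[1],.06),down(162.9),4),((c[0],c[1],.016),down(162.9),4)])
```

```text
[0.55613054 0.21300287 0.12914316] [ 0.32 -0.01  1.74 -0.    1.41 -0.82] 0.03187516867351395
1473 [-0.03860989  0.03025877] [-3.83788365e-03  1.82146683e-05  3.85048026e-03]
162.9213309222926
4 x [0.3, 1.1, 17.4, -0.001, -0.001, -0.242] mm 17.4 deg 1.9
4 x [-0.0, 0.0, 11.0, -0.0, -0.0, -0.0] mm 11.0 deg 0.0
end [0.5567 0.2175 0.016 ]
```

Request:
jog_arm --plan '[[[0.3,1.1,17.4,0,0,-0.24],[0.3,1.1,17.4,0,0,-0.24],[0.3,1.1,17.4,0,0,-0.24],[0.3,1.1,17.4,0,0,-0.24],[0,0,14,0,0,0],[0,0,14,0,0,0],[0,0,10,0,0,0],[0,0,5,0,0,0]]]'

```text
clock: 13.2
eef_pos: [0.5568, 0.218, 0.0164]
tcp_rot: [0.148, 0.989, -0.0, -0.0]
contact_force: [0.5, -1.1, 1.0]
width: 0.032
finger_force: 0.0
```

Request:
jog_arm --plan '[[[0,0,0,0,0,0],[0,0,0,0,0,0],[0,0,0,0,0,0],[0,0,0,0,0,0],[0,0,0,0,0,0],[0,0,0,0,0,0]]]' --hand 2 --grip_force 30

```text
clock: 13.8
eef_pos: [0.5572, 0.2181, 0.0178]
tcp_rot: [0.148, 0.989, -0.0, 0.0]
contact_force: [-3.0, -5.0, 2.5]
width: 0.0075
finger_force: 35.2
```

Request:
jog_arm --plan '[[[0,0,-5,0,0,0],[0,0,-12,0,0,0],[0,0,-20,0,0,0],[0,0,-30,0,0,0],[0,0,-40,0,0,0],[0,0,-40,0,0,0],[0,0,-25,0,0,0],[0,0,-10,0,0,0]]]'

```text
clock: 14.6
eef_pos: [0.5578, 0.2188, 0.2038]
tcp_rot: [0.148, 0.989, 0.001, 0.002]
contact_force: [0.7, -0.0, 0.6]
width: 0.0067
finger_force: 34.7
```

Run:
```python
from h import *
o=manip.get_obs();print(o["eef_pos"],o["width"],o["finger_force"])
th=np.radians(50);c,s=np.cos(th),np.sin(th);Q=np.array([[0,c,s],[1,0,0],[0,s,-c]])
f=np.array([.5845,.048,.129]);p=f-Q@[-.027,.004,-.008];print("tcp",p)
p1=p+[-.02,0,.08]
th=np.radians(20);c,s=np.cos(th),np.sin(th);Q1=np.array([[0,c,s],[1,0,0],[0,s,-c]])
go([((.52,.14,.22),down(125),7),(p1,Q1,8),(p,Q,8)])
```

```text
[0.55780922 0.21877456 0.20384131] 0.006651582960371225 34.72722887992859
tcp [0.58805721 0.075      0.12079352]
7 x [-1.7, -12.6, -2.3, 0.005, 0.003, 0.679] mm 12.9 deg 5.4
8 x [-9.7, 2.6, 3.0, -0.303, -0.095, 0.541] mm 10.5 deg 5.0
8 x [-0.0, -3.4, 9.8, -0.469, -0.0, -0.0] mm 10.4 deg 3.7
end [0.5881 0.0754 0.1211]
```

Request:
jog_arm --plan '[[[-1.7,-12.6,-2.3,0,0,0.68],[-1.7,-12.6,-2.3,0,0,0.68],[-1.7,-12.6,-2.3,0,0,0.68],[-1.7,-12.6,-2.3,0,0,0.68],[-1.7,-12.6,-2.3,0,0,0.68],[-1.7,-12.6,-2.3,0,0,0.68],[-1.7,-12.6,-2.3,0,0,0.68]]]'

```text
clock: 15.3
eef_pos: [0.5188, 0.1391, 0.2152]
tcp_rot: [0.464, 0.886, -0.0, -0.0]
contact_force: [0.3, 0.7, -0.6]
width: 0.0071
finger_force: 34.7
```

Request:
jog_arm --plan '[[[-9.7,2.6,3,-0.3,-0.1,0.54],[-9.7,2.6,3,-0.3,-0.1,0.54],[-9.7,2.6,3,-0.3,-0.1,0.54],[-9.7,2.6,3,-0.3,-0.1,0.54],[-9.7,2.6,3,-0.3,-0.1,0.54],[-9.7,2.6,3,-0.3,-0.1,0.54],[-9.7,2.6,3,-0.3,-0.1,0.54],[-9.7,2.6,3,-0.3,-0.1,0.54]]]'

```text
clock: 16.1
eef_pos: [0.5675, 0.0745, 0.1962]
tcp_rot: [0.697, 0.695, 0.121, 0.125]
contact_force: [-0.0, 0.1, -0.4]
width: 0.007
finger_force: 34.8
```

Run:
```python
from h import *
o=manip.get_obs();print(o["eef_pos"],o["width"],o["finger_force"],o["q"].round(2))
th=np.radians(50);c,s=np.cos(th),np.sin(th);Q=np.array([[0,c,s],[1,0,0],[0,s,-c]])
go([([.588,.075,.121],Q,8)])
```

```text
[0.56745874 0.07451294 0.19615687] 0.006996730970826686 34.77036237716675 [ 0.11 -0.32  1.93 -0.05  1.18  0.12]
8 x [0.1, -3.0, 9.4, -0.469, 0.006, -0.0] mm 9.8 deg 3.8
end [0.5882 0.0751 0.1209]
```

Request:
jog_arm --plan '[[[0,-3,9.4,-0.47,0,0],[0,-3,9.4,-0.47,0,0],[0,-3,9.4,-0.47,0,0],[0,-3,9.4,-0.47,0,0],[0,-3,9.4,-0.47,0,0],[0,-3,9.4,-0.47,0,0],[0,-3,9.4,-0.47,0,0],[0,-3,9.4,-0.47,0,0]]]'

```text
clock: 16.9
eef_pos: [0.5879, 0.0746, 0.1209]
tcp_rot: [0.64, 0.641, 0.298, 0.301]
contact_force: [0.8, 0.4, 0.0]
width: 0.0071
finger_force: 34.7
```

Request:
jog_arm --plan '[[[0,0,0,0,0,0],[0,0,0,0,0,0],[0,0,0,0,0,0],[0,0,0,0,0,0]]]'

```text
clock: 17.3
eef_pos: [0.5886, 0.0744, 0.1225]
tcp_rot: [0.64, 0.641, 0.297, 0.301]
contact_force: [-0.1, -0.4, -0.3]
width: 0.0073
finger_force: 34.7
```

Run:
```python
from h import *
o=manip.get_obs();print(o["clock"],o["eef_pos"],o["width"],o["finger_force"],o["q"].round(2))
p,Q=cur();print("label",p+Q@[-.027,.004,-.008],"y-axis",Q[:,1])
a,_=cams.read_camera("side");b,_=cams.read_camera("wrist")
print(proj(cam("side"),p+Q@[-.027,.004,-.008]),proj(cam("wrist",o),p+Q@[-.027,.004,-.008]))
m=np.hstack([crop(a,230,150,200,200,2),crop(b,120,80,400,400,1)])
cv2.imwrite("pics/f.png",m[:,:,::-1])
```

```text
17.3 [0.58864463 0.07435348 0.12254527] 0.007287597215765254 34.74454164505005 [ 0.14 -0.46  2.3  -0.25  0.45  0.31]
label [0.58505341 0.04740361 0.13090035] y-axis [0.64231656 0.00359516 0.76643102]
[[329.86276284 201.12090528]] [[334.11709753 384.83748512]]
```

View pics/f.png

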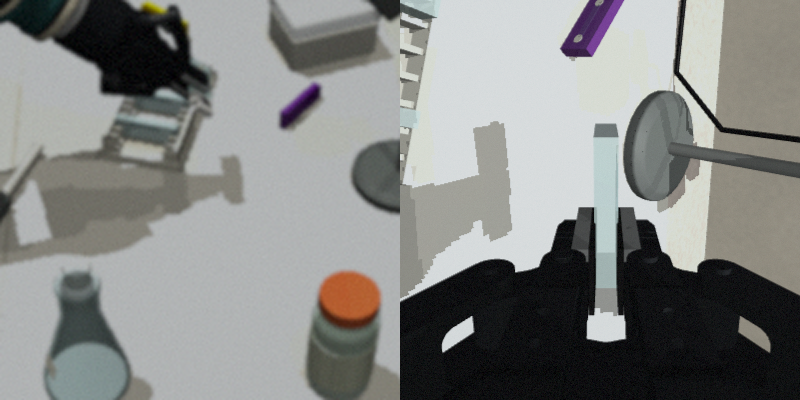

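The final view shows the slide gripped squarely. Its whitish frosted end is at wrist-crop (606,327), with the label end at side (332,200), matching the prediction at the focus. Nothing touches it and the stopper is still seated, so I'm handing in.

```bash
python3 -c "
from workcell import manip
print(manip.finish_job())"
```

```text
the job is handed in; nothing more can be done
None
```

I handed the job in with the stopper let go fully home in the flask neck and the notched slide held still, by my measurements within about 2 mm of my estimate of the reading point and its label side about 40° off vertical; no verdict was returned.

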